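# Set the foot gauge's slider to its red stop

### The job

Set the foot gauge on the bench to the marked shoe size: with the fingertips press down the yellow pad in the middle of the blue slider to free its brake, keep it pressed while you push the slider along the rail until it meets the red stop, then let go so that the pad springs back up and the brake holds. Do not force the slider along with the pad up, and leave everything else on the bench where it stands.

Things in the scene. Friction and masses are not known exactly. Their poses are not given: they have to be found in the camera images.
- gauge: Foot gauge screwed to the bench, cannot move: white base plate 110 (x) x 380 (y) x 14 mm high, an aluminium rail 40 mm wide along its middle up to 24 mm, and at its -y end a white upright heel rest 14 mm thick (y -185 to -171), 66 mm high. Origin: centre of the underside. Its y axis runs along the rail; the slider has to go in +y, away from the heel rest. x is across, z up. It stands turned up to 0.4 rad on the bench.
- slider (a joint): Blue plastic slider on the rail, 94 mm across (x) and 76 mm along (y). Value: travel along the gauge's +y in m; at 0 its centre is at y = -115 mm of the gauge. It has a low frame, top 42 mm over the bench, and a 9 mm thick cross ridge at each end, top 58 mm over the bench; between the ridges, 58 mm apart, lies the yellow pad. The sprung brake holds it against some 20 N; with the pad pressed only about 1.5 N of drag is left.
- pad_top (a point): Centre of the top of the yellow pad (46 mm in x, 54 mm in y) in the middle of the slider; 50 mm over the bench when up, 8 mm below the tops of the ridges. Axes as the gauge's. Moves with the pad and the slider.
- pad (a joint): How far the yellow pad is pressed down, m: 0 up (brake on), 0.006 at the bottom. It starts to give at about 7 N, which takes the brake off; 9.4 N presses it to the bottom. Press it 2 to 5 mm to push freely.
- slider_nose (a point): Middle of the slider's front (+y) face, 38 mm ahead of the slider's centre, 42 mm over the bench. Axes as the gauge's.
- stop_face (a point): Middle of the face of the red stop that the slider meets, 42 mm over the bench; axes as the gauge's. The slider is home when slider_nose reaches this point (in the gauge's y).
- stop: The red stop, a bar 100 (x) x 14 (y) mm across the rail, locked at any place along it, immovable, top 49 mm over the bench, with a dark knob in its middle 14 mm wide and up to 61 mm. Origin: centre of its underside; axes as the gauge's.
- shoe_tree0: Loose black plastic shoe tree, 261 mm long (x from -111 at the heel knob to +150 at the toe), 72 mm wide, 70 mm high, one of the two nearest the gauge in a row of four on the left of the bench (the orange and the grey beyond are fixed); leave alone. Origin: on the bench under it, between heel and toe.
- shoe_tree1: Loose green plastic shoe tree, 261 mm long (x from -111 at the heel knob to +150 at the toe), 72 mm wide, 70 mm high, one of the two nearest the gauge in a row of four on the left of the bench (the orange and the grey beyond are fixed); leave alone. Origin: on the bench under it, between heel and toe.
- bell: Small loose blue ceramic bell with a white knob, 58 mm across, 71 mm high, near the gauge; leave alone. Origin: centre of the underside.
- tin: Loose closed aluminium tin, 86 mm across, 39 mm high, near the gauge; leave alone. Origin: centre of the underside.
- key_organizer: Loose grey plastic key organizer, 34 x 85 x 19 mm, whose clip pinches two steel keys that stick out 40 mm at its +y end, near the gauge; leave alone. Origin: centre of the grey body's underside.

How it is judged:
By the outcome, as a careful person would: the job done as asked, in the order asked, and still so for the second after the job is handed in, with the robot touching nothing.
It also fails if it takes over 38 s, if anything falls off the work surface, if the arm or the gripper's body presses on something with over 40 N, if the wrist force passes 120 N, or if a joint passes its speed limit or range.

### The arm

A 6-joint arm with a two-finger parallel gripper is mounted at the origin on the work surface. World frame = base frame: x ahead of the robot, y to its left, z up, the work surface at z = 0. Lengths are in m, angles in rad, forces in N, time in s.
With the tool pointing down it reaches from about 0.325 to 0.775 m from the base axis. Payload 9.3 kg.
Tool frame: the origin (TCP) lies midway between the tips of the shut fingers; the grasp point (between the pads) lies 19 mm behind it; y points along the fingers, z is the direction in which the jaws open and shut, and the axes are right-handed (so a half turn about y gives the same grasp; the last joint's range is limited). The gripper opens to 85 mm and grips with 20 to 120 N. Pads are 22 mm wide; open, the fingers measure 114 mm over their backs; the gripper's body (76 mm by 85 mm) begins 54 mm behind the grasp point. The pads swing forward as they close: fully open they stand 13 mm farther back than shut.
Start: joints at [-0.153, 0.259, 0.021, 1.334, 0, 1.418], TCP at [0.55, -0, 0.231] pointing down, gripper open.
Joint ranges: [-3.04, 3.04], [-0.91, 1.82], [-1.04, 1.36], [-1.92, 1.95], [-1.52, 1.45], [-3.14, 3.14]. Speed limits (rad/s): [2.22, 2.22, 2.79, 3.14, 3.14, 3.14].

### API

Orientations are given as a unit quaternion [w, x, y, z].
In Python, from station import robot, snapshot, ticket gives the robot as it stands.
- The arm moves only by the shell command python3 -m inch 'ROWS' [FORCE]. ROWS is JSON, a list of rows, each a list of 3 entries, a list of its own where there are three numbers: the shift along the tool's x, y, z in mm, then the turn, a rotation vector about the tool's x, y, z in degrees, then the closure, from 0 (fully open) to 1 (shut). In form: [[[tx, ty, tz], [rx, ry, rz], gripper], ...]. A call has 1 to 20 rows; each row is the pose to reach, as a shift and turn from the pose commanded when the call began, along the tool's axes at that moment; what a row does not reach only later rows make up. A row lasts 1/8 s, in which the tool goes at most 62.5 mm and 10.7 degrees, less where a joint would pass 70% of its speed; a pose out of reach is approached as far as the arm can. A call with a gripper value outside its range is refused whole. The fingers move at their own pace and stop on an object; FORCE is the grip in N (left out, the last holds). Time passes only in rows, so rows that repeat a pose let the fingers close. It gives the time, the measured TCP pose, the force and the opening at its end, in the units of the state.
- robot.get_state(): the state, without advancing time (a new reading comes with each control period).
- snapshot(name): name is "scene" or "side" or "wrist"; returns a dict with "image" (400x640x3 uint8, blue, green, red), "range_z" (400x640 float32, m along the optical axis (not along the pixel's ray), 0 where there is no reading), "camera_matrix" (3x3 intrinsics, pixels), "xyz" and "orientation" of the camera in the world. Camera axes: x right, y down, z forward; pixel columns grow to the right and rows downward; lengths in m; the calibration is good to about 2 mm. A picture is of the moment at which its call begins.
- ticket.job_done(): hands the job in, once; it reports no verdict.
The state is a dict: "t": time; "joints": joint angles; "qvel": joint speeds; "effort": joint torques, N m; "tcp_pos": TCP position; "orientation": TCP orientation; "ft_force": force on the tool from outside, world axes, zero at the start; "ft_torque": the same for the moment, N m; "gripper_width": finger opening in m.
Only numpy, scipy, OpenCV 4.12 (cv2) and the standard library are available. Lean on these libraries where they do the work, as an engineer would, in place of code of your own. Each camera call takes 0.05 s, during which the arm holds its last target.

## Working session

There is one attempt and no reset: what is moved stays moved. The work goes in short steps, Python scripts to look and compute and a shell command to move; the robot and the scene stay as the last step left them, time stands still between calls to the robot, and variables do not carry over. Pictures are saved under pics/ and viewed, and the job is handed in when it is done.

```bash
ls; mkdir -p pics; python3 - <<'E'
from station import robot, snapshot
import cv2
print(robot.get_state())
for n in ["scene","side","wrist"]:
    s=snapshot(n); cv2.imwrite(f"pics/{n}0.png",s["image"]); print(n,s["xyz"],s["orientation"],s["camera_matrix"])
E
```

```text
pics
{'t': 0.0, 'joints': array([-1.52551287e-01,  2.59188183e-01,  2.07272612e-02,  1.33370566e+00,
        4.58777978e-06,  1.41822131e+00]), 'qvel': array([-4.55544790e-04, -2.29683508e-04, -1.90443712e-03, -8.35266256e-05,
       -1.34463936e-03,  6.95980293e-04]), 'effort': array([-2.65873996e-04, -5.55637658e+01,  3.44536042e+01,  1.31759423e-02,
       -2.94380488e-04,  4.47349430e-05]), 'tcp_pos': array([5.49701419e-01, 6.93747713e-05, 2.30654775e-01]), 'orientation': array([ 0.4997206 , -0.50029103,  0.50038556, -0.49960235]), 'ft_force': array([ 0.47146479, -0.68181108,  0.09594176]), 'ft_torque': array([-0.0016035 ,  0.04759713,  0.03862838]), 'gripper_width': 0.08560332644105541}
scene [ 0.91017074 -0.1537196   0.80952517] [-0.25786586  0.87956087  0.3856899  -0.10545702] [[385.67012732   0.         321.03243742]
 [  0.         385.67012732 200.92758049]
 [  0.           0.           1.        ]]
side [ 0.3018827  -0.52963315  0.53166206] [-0.47744728  0.85904763 -0.16456587  0.08366211] [[390.87744673   0.         312.96969803]
 [  0.         390.87744673 191.92107935]
 [  0.           0.           1.        ]]
wrist [0.5494022  0.07498355 0.37236119] [ 1.50244701e-01  9.88648753e-01  9.16072397e-05 -4.05526945e-04] [[316.44530868   0.         318.37923272]
 [  0.         316.44530868 197.66830826]
 [  0.           0.           1.        ]]
```

View pics/scene0.png

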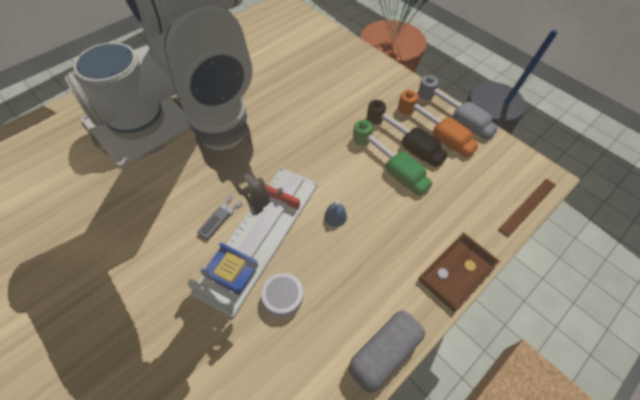

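View pics/side0.png

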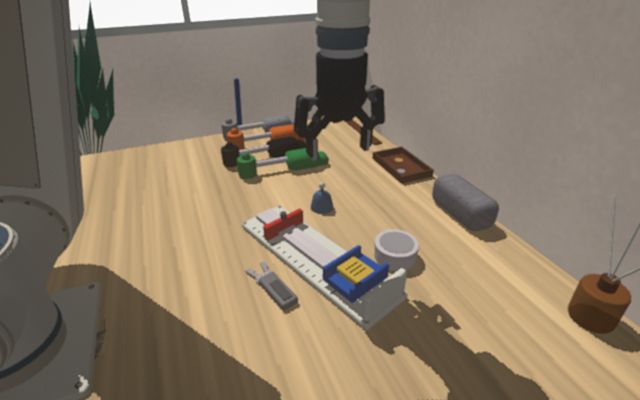

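View pics/wrist0.png

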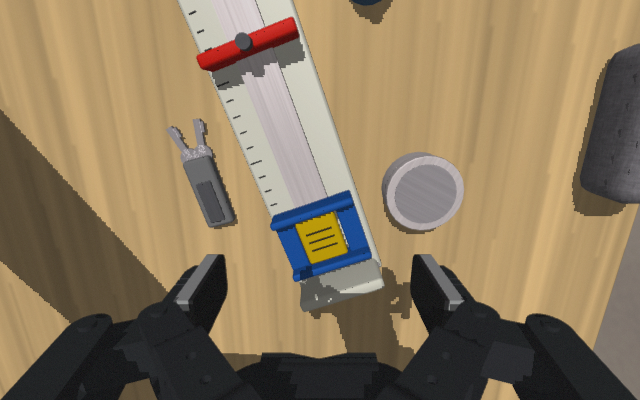

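The wrist view shows the yellow pad at about (321,238), the red stop at about (248,43), and the heel rest at about (340,285). The rail runs up and to the left. The tin at (424,192) and key organizer at (207,185) are both clear of the slider's path. Next I'll measure.

```bash
cat > h.py <<'E'
import numpy as np, cv2
from scipy.spatial.transform import Rotation as R
from station import robot, snapshot
def rot(q): return R.from_quat([q[1],q[2],q[3],q[0]]).as_matrix()
def cloud(s):
    K=s["camera_matrix"]; z=s["range_z"]; v,u=np.mgrid[0:400,0:640]
    P=np.stack([(u-K[0,2])/K[0,0]*z,(v-K[1,2])/K[1,1]*z,z],-1)
    return P@rot(s["orientation"]).T+s["xyz"]
def ray(s,uv,h):
    K=s["camera_matrix"]; uv=np.atleast_2d(uv)
    d=np.c_[(uv[:,0]-K[0,2])/K[0,0],(uv[:,1]-K[1,2])/K[1,1],np.ones(len(uv))]@rot(s["orientation"]).T
    return s["xyz"]+d*((h-s["xyz"][2])/d[:,2])[:,None]
def masks(s):
    hsv=cv2.cvtColor(s["image"],cv2.COLOR_BGR2HSV); H,S,V=[hsv[...,i].astype(int) for i in range(3)]
    m=dict(yellow=(H>20)&(H<32)&(S>190)&(V>90), red=((H<6)|(H>174))&(S>180)&(V>60), blue=(H>105)&(H<125)&(S>170)&(V>50))
    o={}
    for k,a in m.items():
        n,l,st,_=cv2.connectedComponentsWithStats(a.astype(np.uint8))
        o[k]=l==1+np.argmax(st[1:,4]) if n>1 else a
    return o
E
python3 - <<'E'
from h import *
for n in ["wrist","side","scene"]:
    s=snapshot(n); P=cloud(s); m=masks(s)
    for k,h in (("yellow",.05),("red",.049),("blue",.058)):
        a=m[k]; v,u=np.nonzero(a); p=P[a]; ok=s["range_z"][a]>0
        box=cv2.minAreaRect(np.c_[u,v].astype(np.float32)); bp=cv2.boxPoints(box)
        print(n,k,a.sum(),"px",u.mean().round(1),v.mean().round(1),"cloud med",np.median(p[ok],0).round(4),"z pct",np.percentile(p[ok][:,2],[5,50,95]).round(4))
        r=ray(s,np.c_[u,v],h)[:,:2].astype(np.float32)*1000
        b=cv2.minAreaRect(r); print("   plane rect c",np.round(b[0],1),"size",np.round(b[1],1),"ang",round(b[2],1), "raymean",r.mean(0).round(1))
E
```

```text
wrist yellow 1579 px 321.5 237.6 cloud med [ 0.5527 -0.0721  0.0489] z pct [0.0477 0.0489 0.05  ]
   plane rect c [552.7 -72.5] size [44.7 51.5] ang 19.8 raymean [552.7 -72. ]
wrist red 1881 px 248.5 45.2 cloud med [0.4879 0.1234 0.0473] z pct [0.0272 0.0473 0.049 ]
   plane rect c [482.4 122.2] size [97.5 18.2] ang 19.6 raymean [483.8 122.9]
wrist blue 3624 px 321.4 235.2 cloud med [ 0.5522 -0.0714  0.0429] z pct [0.0393 0.0429 0.0573]
   plane rect c [551.2 -68.6] size [91.5 81.4] ang 19.7 raymean [552.4 -66. ]<stdin>:7: RuntimeWarning: Mean of empty slice.
  ret = ret.dtype.type(ret / rcount)
  return _methods._mean(a, axis=axis, dtype=dtype,
  ret = um.true_divide(
Traceback (most recent call last):
IndexError: index -1 is out of bounds for axis 0 with size 0
```

```bash
python3 - <<'E'
from h import *
th=np.radians(19.7); ey=np.array([-np.sin(th),np.cos(th)]); ex=np.array([np.cos(th),np.sin(th)])
o=np.array([.5527,-.0723])
for n in ["wrist","side","scene"]:
    s=snapshot(n); P=cloud(s); hsv=cv2.cvtColor(s["image"],cv2.COLOR_BGR2HSV).astype(int); H,S,V=hsv[...,0],hsv[...,1],hsv[...,2]
    d=P[...,:2]-o; X=d@ex*1000; Y=d@ey*1000; Z=P[...,2]*1000
    near=(abs(X)<70)&(Y>-70)&(Y<320)&(s["range_z"]>0)
    for k,m,z in (("red",((H<8)|(H>172))&(S>130),(46,53)),("ridge",(H>100)&(H<130)&(S>120),(54,62)),("pad",(H>18)&(H<34)&(S>130)&(abs(Y)<40),(45,54)),):
        a=near&m&(Z>z[0])&(Z<z[1])
        if a.sum()<10: print(n,k,a.sum()); continue
        print(n,k,a.sum(),"X",np.percentile(X[a],[2,50,98]).round(1),"Y",np.percentile(Y[a],[2,50,98]).round(1),"Z",np.median(Z[a]).round(1))
        if k!="pad":
            b=cv2.minAreaRect(np.c_[X[a],Y[a]].astype(np.float32)); print("   rect",np.round(b[0],1),np.round(b[1],1),round(b[2],1))
st=robot.get_state(); q=st["orientation"]; print(rot(q).round(3), st["t"])
E
```

```text
wrist red 1365 X [-47.9   6.6  46.4] Y [203.7 209.7 216.2] Z 47.8
   rect [ -1.1 209.8] [98.8 13.7] 0.2
wrist ridge 1222 X [-44.2   0.3  43.7] Y [-37.3  29.5  36.7] Z 56.5
   rect [-0.2 -0.5] [92.2 75.7] 0.4
wrist pad 1663 X [-22.2  -0.1  21.4] Y [-25.5   0.4  24.3] Z 48.9
side red 103 X [-48.3 -10.7  43.7] Y [202.7 207.5 213. ] Z 46.9
   rect [ -2.4 207.9] [12.3 95.7] 88.5
side ridge 227 X [-46.1  -0.4  40.3] Y [-38.7 -33.5  32.4] Z 56.0
   rect [-2.2 -3.3] [72.  90.2] 90.0
side pad 500 X [-23.6  -3.7  18.7] Y [-24.3  -1.8  22.4] Z 48.7
scene red 78 X [-33.3  17.8  46.3] Y [204.9 208.6 212.9] Z 47.9
   rect [  5.7 208.7] [83.4  9.4] 2.0
scene ridge 54 X [-36.2  32.   44.7] Y [-35.8 -32.2  32.9] Z 56.8
   rect [ 2.7 -1.7] [ 23.6 106.6] 42.8
scene pad 0
[[ 0. -0.  1.]
 [-1.  0.  0.]
 [-0. -1. -0.]] 0.4
```

Measured: the slider centre is at about (552.5, -72.7) mm and yaw is about 20°. The stop centre is 210 mm ahead, which leaves about 165 mm of travel. Pad height, ridge size and stop size all match the description. I'll close the fingers, turn with the rail, and go 12 mm ahead of the pad centre.

```bash
python3 -m inch '[[[20,0,0],[0,-7,0],1],[[40,0,-1],[0,-14,0],1],[[61.5,0,-1.3],[0,-20,0],1],[[61.5,50,-1.3],[0,-20,0],1],[[61.5,100,-1.3],[0,-20,0],1],[[61.5,140,-1.3],[0,-20,0],1],[[61.5,155,-1.3],[0,-20,0],1],[[61.5,155,-1.3],[0,-20,0],1],[[61.5,155,-1.3],[0,-20,0],1]]' 20
python3 - <<'E'
from h import *
s=snapshot("wrist"); cv2.imwrite("pics/w1.png",s["image"])
s=snapshot("side"); cv2.imwrite("pics/s1.png",cv2.resize(s["image"][180:350,220:460],None,fx=3,fy=3))
E
```

```text
t: 1.52
tcp_pos: [0.5497, -0.0617, 0.0779]
orientation: [0.58, -0.579, 0.405, -0.406]
ft_force: [0.7, 0.1, 0.0]
gripper_width: 0.0003
```

View pics/w1.png

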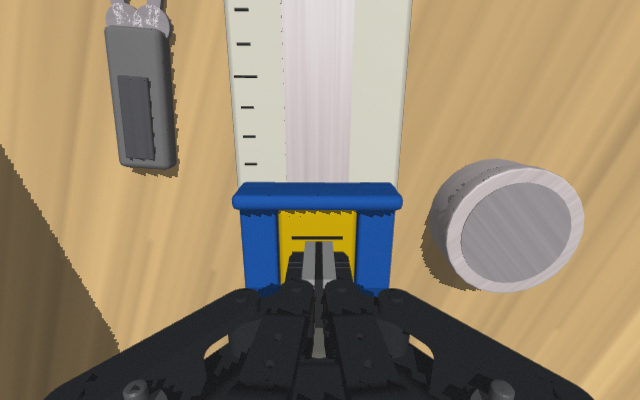

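View pics/s1.png

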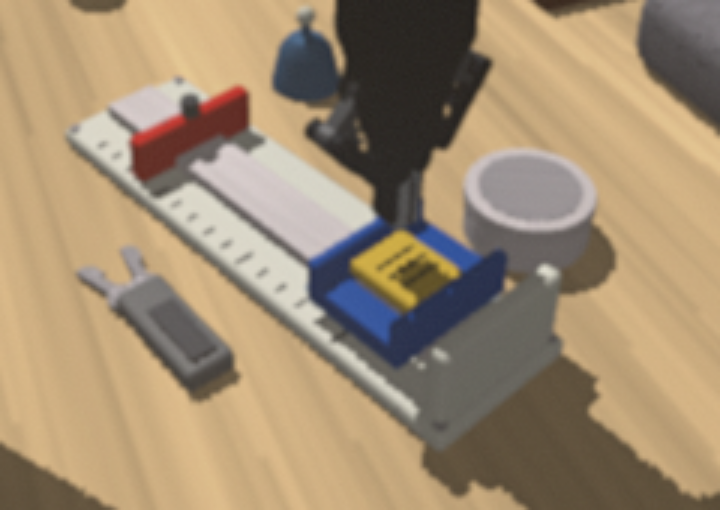

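```bash
python3 - <<'E'
from h import *
st=robot.get_state(); print(st["t"],st["tcp_pos"].round(4),st["qvel"].round(3),rot(st["orientation"]).round(4))
E
```

```text
1.625 [ 0.5496 -0.0617  0.0778] [-0.001  0.    -0.008 -0.005  0.002 -0.   ] [[ 3.421e-01  2.400e-03  9.397e-01]
 [-9.397e-01 -7.000e-04  3.421e-01]
 [ 1.500e-03 -1.000e+00  2.100e-03]]
```

The view confirms the fingers are aligned with the rail and sit over the front half of the pad. Now I'll descend and find contact.

```bash
python3 -m inch '[[[0,12,0],[0,0,0],1],[[0,22,0],[0,0,0],1],[[0,25,0],[0,0,0],1],[[0,25,0],[0,0,0],1]]'
python3 -m inch '[[[0,1,0],[0,0,0],1],[[0,1,0],[0,0,0],1]]'
python3 -m inch '[[[0,1,0],[0,0,0],1],[[0,1,0],[0,0,0],1]]'
```

```text
t: 2.12
tcp_pos: [0.5485, -0.0614, 0.0509]
orientation: [-0.579, 0.579, -0.406, 0.405]
ft_force: [0.3, 0.2, 0.2]
gripper_width: 0.0
t: 2.38
tcp_pos: [0.5488, -0.0615, 0.0504]
orientation: [0.579, -0.579, 0.406, -0.406]
ft_force: [0.2, -0.9, 0.2]
gripper_width: -0.0006
t: 2.62
tcp_pos: [0.5489, -0.0615, 0.0499]
orientation: [0.579, -0.579, 0.405, -0.406]
ft_force: [-1.9, 1.0, 6.7]
gripper_width: 0.0002
```

```bash
python3 -m inch '[[[0,1,0],[0,0,0],1],[[0,2,0],[0,0,0],1],[[0,3,0],[0,0,0],1],[[0,3,0],[0,0,0],1],[[0,3,0],[0,0,0],1]]'
```

```text
t: 3.25
tcp_pos: [0.5489, -0.0616, 0.0471]
orientation: [0.579, -0.579, 0.405, -0.406]
ft_force: [-2.4, -0.1, 7.5]
gripper_width: -0.0001
```

```bash
python3 -m inch '[[[0,0.7,0],[0,0,0],1],[[0,0.7,0],[0,0,0],1],[[0,0.7,0],[0,0,0],1]]'; python3 -m inch '[[[-2,0,0],[0,0,0],1],[[-4,0,0],[0,0,0],1],[[-6,0,0],[0,0,0],1],[[-8,0,0],[0,0,0],1],[[-10,0,0],[0,0,0],1]]'
python3 - <<'E'
from h import *
s=snapshot("side"); cv2.imwrite("pics/s2.png",cv2.resize(s["image"][180:350,220:460],None,fx=3,fy=3))
print(robot.get_state()["ft_force"])
E
```

```text
t: 3.62
tcp_pos: [0.5489, -0.0616, 0.0464]
orientation: [0.579, -0.579, 0.405, -0.406]
ft_force: [-1.6, 0.8, 7.3]
gripper_width: -0.0001
t: 4.25
tcp_pos: [0.5457, -0.0526, 0.0465]
orientation: [-0.579, 0.579, -0.405, 0.406]
ft_force: [-2.4, -2.1, 7.5]
gripper_width: 0.0003
[-2.31669445 -1.76960591  7.77239945]
```

View pics/s2.png

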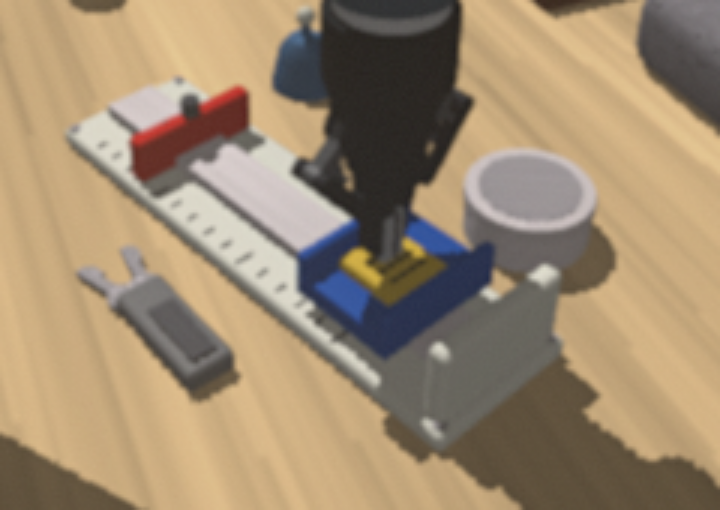

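The slider moves with only about 2 N along the rail while the pad stays down. I'll keep pushing.

```bash
python3 -m inch '[[[-4,0,0],[0,0,0],1],[[-10,0,0],[0,0,0],1],[[-17,0,0],[0,0,0],1],[[-24,0,0],[0,0,0],1],[[-31,0,0],[0,0,0],1],[[-38,0,0],[0,0,0],1],[[-45,0,0],[0,0,0],1],[[-52,0,0],[0,0,0],1],[[-57,0,0],[0,0,0],1],[[-60,0,0],[0,0,0],1]]'
python3 - <<'E'
from h import *
s=snapshot("side"); cv2.imwrite("pics/s3.png",cv2.resize(s["image"][180:350,220:460],None,fx=3,fy=3))
print(robot.get_state()["ft_force"],robot.get_state()["tcp_pos"])
E
```

```text
t: 5.55
tcp_pos: [0.5253, 0.0041, 0.0466]
orientation: [0.579, -0.579, 0.405, -0.406]
ft_force: [-0.6, -0.9, 8.4]
gripper_width: -0.0001
[-1.51001068 -0.43529668  7.40371109] [0.52518713 0.004329   0.0465568 ]
```

View pics/s3.png

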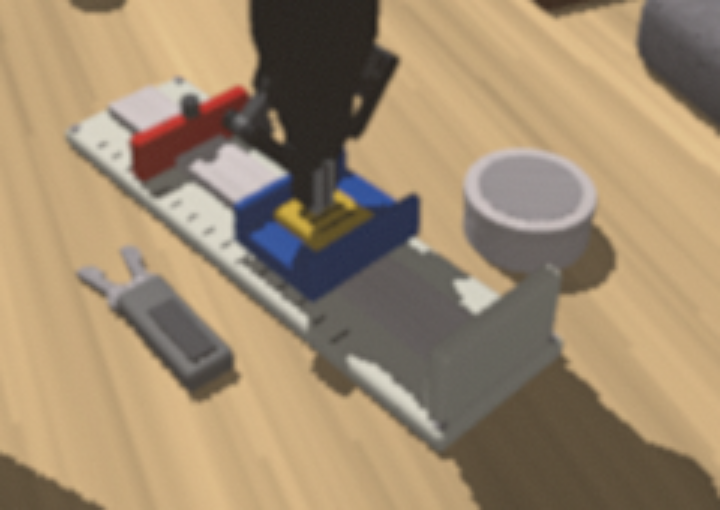

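Travel is 70 mm with the pad still held, leaving about 95 mm. I'll push 86 mm, then creep.

```bash
python3 -m inch '[[[-4,0,0],[0,0,0],1],[[-10,0,0],[0,0,0],1],[[-17,0,0],[0,0,0],1],[[-24,0,0],[0,0,0],1],[[-31,0,0],[0,0,0],1],[[-38,0,0],[0,0,0],1],[[-45,0,0],[0,0,0],1],[[-52,0,0],[0,0,0],1],[[-59,0,0],[0,0,0],1],[[-66,0,0],[0,0,0],1],[[-72,0,0],[0,0,0],1],[[-78,0,0],[0,0,0],1],[[-83,0,0],[0,0,0],1],[[-86,0,0],[0,0,0],1],[[-86,0,0],[0,0,0],1]]'
python3 - <<'E'
from h import *
s=snapshot("side"); cv2.imwrite("pics/s4.png",cv2.resize(s["image"][180:350,220:460],None,fx=3,fy=3))
st=robot.get_state();print(st["ft_force"],st["tcp_pos"])
d=st["tcp_pos"]-[.5489,-.0616,0]; print("travel",np.hypot(d[0],d[1]))
s=snapshot("wrist"); cv2.imwrite("pics/w4.png",s["image"])
E
```

```text
t: 7.48
tcp_pos: [0.4961, 0.0853, 0.0466]
orientation: [0.58, -0.579, 0.405, -0.406]
ft_force: [-0.8, 0.9, 8.5]
gripper_width: -0.0
[-0.48961531  0.54496879  7.66197508] [0.49606533 0.08527883 0.04653896]
travel 0.15609257882058325
```

View pics/s4.png

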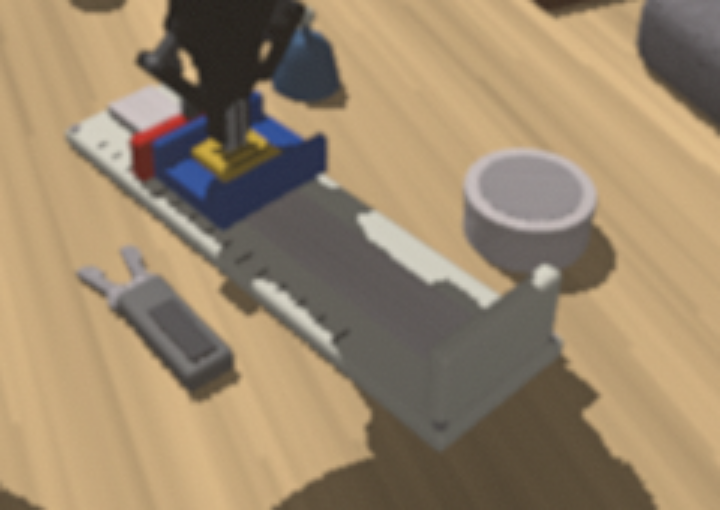

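View pics/w4.png

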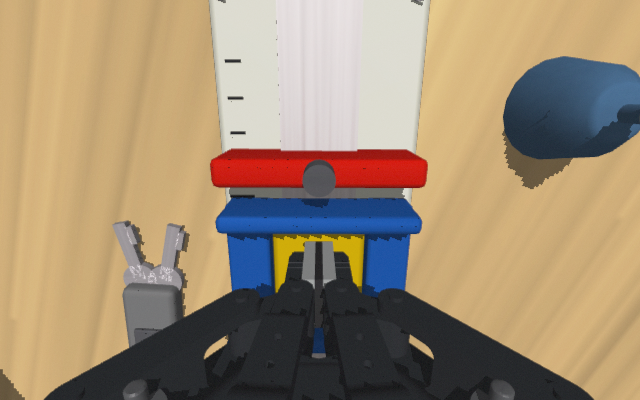

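About 9 mm of gap is left (rows 188–198 of the wrist view) and the bell is clear. Now I'll creep.

```bash
python3 -m inch '[[[-2,0,0],[0,0,0],1],[[-4,0,0],[0,0,0],1],[[-5.5,0,0],[0,0,0],1],[[-7,0,0],[0,0,0],1],[[-7,0,0],[0,0,0],1]]'
python3 -m inch '[[[-1,0,0],[0,0,0],1],[[-1,0,0],[0,0,0],1]]'
python3 -m inch '[[[-1,0,0],[0,0,0],1],[[-1,0,0],[0,0,0],1]]'
```

```text
t: 8.2
tcp_pos: [0.4938, 0.0916, 0.0465]
orientation: [0.58, -0.579, 0.405, -0.406]
ft_force: [-0.3, -0.2, 8.0]
gripper_width: -0.0003
t: 8.45
tcp_pos: [0.4935, 0.0925, 0.0466]
orientation: [0.58, -0.579, 0.405, -0.406]
ft_force: [-0.9, -1.0, 8.3]
gripper_width: 0.0002
t: 8.7
tcp_pos: [0.4931, 0.0934, 0.0465]
orientation: [0.58, -0.579, 0.405, -0.406]
ft_force: [-0.3, -1.5, 8.3]
gripper_width: 0.0001
```

```bash
python3 -m inch '[[[-1,0,0],[0,0,0],1],[[-1,0,0],[0,0,0],1]]'
python3 -m inch '[[[-1,0,0],[0,0,0],1],[[-1,0,0],[0,0,0],1]]'
python3 - <<'E'
from h import *
s=snapshot("wrist"); cv2.imwrite("pics/w5.png",cv2.resize(s["image"][100:300,180:460],None,fx=2.8,fy=2.8))
E
```

```text
t: 8.95
tcp_pos: [0.4928, 0.0944, 0.0466]
orientation: [0.58, -0.579, 0.405, -0.406]
ft_force: [0.0, -2.3, 8.6]
gripper_width: -0.0001
t: 9.2
tcp_pos: [0.4926, 0.0952, 0.0466]
orientation: [0.58, -0.579, 0.405, -0.406]
ft_force: [-0.4, -2.4, 7.2]
gripper_width: -0.0
```

View pics/w5.png

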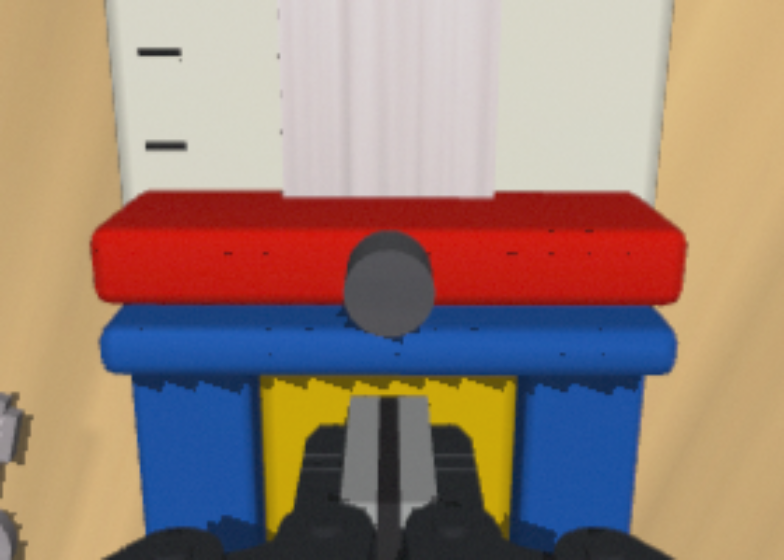

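The slider and stop now look nearly touching. I'll keep going until the force shows a firm stop.

```bash
python3 -m inch '[[[-1,0,0],[0,0,0],1],[[-1,0,0],[0,0,0],1]]'
python3 -m inch '[[[-1,0,0],[0,0,0],1],[[-1,0,0],[0,0,0],1]]'
python3 -m inch '[[[-1,0,0],[0,0,0],1],[[-1,0,0],[0,0,0],1]]'
```

```text
t: 9.5
tcp_pos: [0.4924, 0.0955, 0.0466]
orientation: [0.579, -0.579, 0.404, -0.407]
ft_force: [0.5, -5.1, 8.4]
gripper_width: -0.0001
t: 9.75
tcp_pos: [0.4923, 0.0963, 0.0467]
orientation: [0.579, -0.579, 0.404, -0.407]
ft_force: [1.5, -5.8, 7.9]
gripper_width: 0.0
t: 10.0
tcp_pos: [0.492, 0.0973, 0.0468]
orientation: [0.579, -0.579, 0.404, -0.407]
ft_force: [1.8, -6.1, 8.8]
gripper_width: 0.0001
```

The push force rose from 2 N to 6.4 N and levelled off with the tips starting to slip, so the slider is against the stop. I'll lift straight up.

```bash
python3 -m inch '[[[0,-1.5,0],[0,0,0],1],[[0,-3,0],[0,0,0],1],[[0,-5,0],[0,0,0],1],[[0,-9,0],[0,0,0],1],[[0,-20,0],[0,0,0],1],[[0,-45,0],[0,0,0],1],[[0,-90,0],[0,0,0],1],[[0,-120,0],[0,0,0],1],[[0,-120,0],[0,0,0],1]]'
python3 - <<'E'
from h import *
s=snapshot("wrist"); cv2.imwrite("pics/w6.png",s["image"])
s2=snapshot("side"); cv2.imwrite("pics/s6.png",cv2.resize(s2["image"][180:350,220:460],None,fx=3,fy=3))
th=np.radians(20); ey=np.array([-np.sin(th),np.cos(th)]); ex=np.array([np.cos(th),np.sin(th)])
o=np.array([.5525,-.0727])
for s in (s,s2):
    P=cloud(s); hsv=cv2.cvtColor(s["image"],cv2.COLOR_BGR2HSV).astype(int); H,S,V=hsv[...,0],hsv[...,1],hsv[...,2]
    d=P[...,:2]-o; X=d@ex*1000; Y=d@ey*1000; Z=P[...,2]*1000
    near=(abs(X)<70)&(Y>90)&(Y<320)&(s["range_z"]>0)
    for k,m,z in (("red",((H<8)|(H>172))&(S>130),(45,53)),("ridge",(H>100)&(H<130)&(S>120),(53,62)),("pad",(H>18)&(H<34)&(S>130),(38,56))):
        a=near&m&(Z>z[0])&(Z<z[1])
        if a.sum()<10: print(k,a.sum()); continue
        print(k,a.sum(),"X",np.percentile(X[a],[2,50,98]).round(1),"Y",np.percentile(Y[a],[1,50,99]).round(1),"Z",np.median(Z[a]).round(1))
E
```

```text
t: 11.12
tcp_pos: [0.4917, 0.0984, 0.1683]
orientation: [0.58, -0.578, 0.404, -0.407]
ft_force: [1.4, 0.2, -0.4]
gripper_width: -0.0
red 1656 X [-46.6  -4.6  47.5] Y [204.3 211.4 217.7] Z 47.7
ridge 1937 X [-44.   -0.8  44.1] Y [129.  197.2 203.6] Z 56.4
pad 2831 X [-21.5  -0.   22.1] Y [140.1 167.9 191.8] Z 48.9
red 12 X [-49.2 -45.2 -40.7] Y [203.3 209.8 214.2] Z 47.2
ridge 158 X [-45.5  -5.7  39.8] Y [127.1 132.1 201. ] Z 55.5
pad 306 X [-22.7  -3.5  19.4] Y [145.1 166.7 189.1] Z 48.4
```

View pics/w6.png

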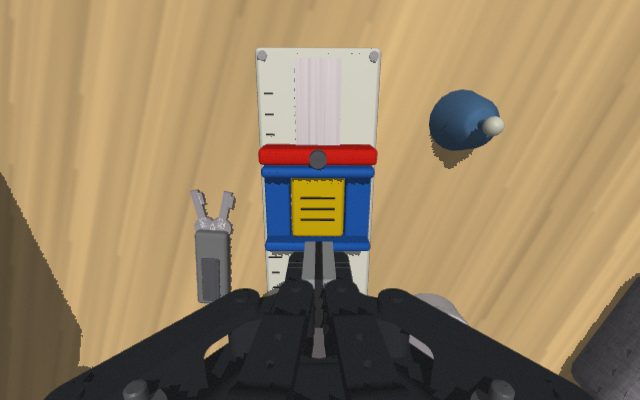

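View pics/s6.png

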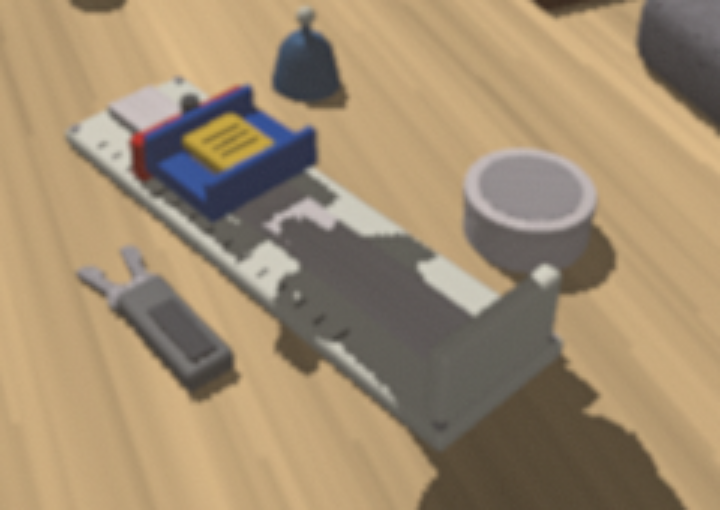

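The pad is back up: it measures 48.9 mm, the same as before the push. The ridge front is at 203.6 mm and the stop face at about 204 mm, so they are in contact. The bell, tin and keys are where they were. Handing in.

```bash
python3 - <<'E'
from station import ticket
print(ticket.job_done())
E
```

```text
the job is handed in; nothing more can be done
None
```

The slider is set against the red stop, with the pad released and the brake back on. I handed the job in at about 11 s.

- **Press and push:** I pressed the pad about 3.5 mm, at 7–9 N. I held it there while sliding about 166 mm along the rail, at about 2 N along the rail.
- **Stop contact:** the force along the rail rose to about 6 N and levelled off. The fingertips then slipped 1–2 mm forward on the pad. I lifted straight up from there.
- **Last checks:**
  - The wrist camera put the slider's front at 203.6 mm and the stop face at about 204 mm, with no visible gap.
  - The pad top read 48.9 mm, the same as before the press.
  - The bell, tin and key organizer looked unmoved, and the arm never went near the shoe trees.
- **Disagreement:** the side camera read about 2 mm lower along the rail than the wrist camera, within the calibration error. It saw too little of the stop to check the gap. No other check disagreed.

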